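# Seat the phone in the curing lamp box and hold the lamp hood at its set angle

### The job

The phone in the bed of the curing lamp box is propped up at its right-hand end by the lift-out pin. First, with the hood still shut, press that end down gently until the phone lies level in its bed, and take the hand off it. Then grip the handle of the sprung hood, raise the hood until the pointer fin on its side lines up with the fin of the index clamp on the quadrant, and finish there, still gripping the handle and holding the hood steady at that angle; do not shift the clamp or the things standing around.

Things in the scene. Friction and masses are not known exactly. Their poses are not given: they have to be found in the camera images.
- lamp_box: Grey curing lamp box fixed on the worktop, 230 mm deep (x) and 196 mm wide (y), not counting the quadrant on its left. Origin at the centre of its underside; x points away from the front (towards the hinge), y to its left, z up. Its front half is an open phone bed, 30 mm above the worktop, with 5 mm high aluminium kerbs at the four corners (2.5 mm play round the phone); its rear half is covered by the white hood.
- bed_middle (a point): Centre of the bed's surface, 30 mm above the worktop, between the four corner kerbs; axes as of lamp_box.
- phone_top (a point): Centre of the upper face (screen) of the loose black phone in the bed, 148 x 72 x 8 mm, 0.16 kg. The phone's x runs along its length and points to the box's left (+y of lamp_box), its z up out of the screen. At the start its left end lies on the bed and its right end (-x of the phone) is propped up by the pin, so that the phone is tilted about 0.097 rad lengthwise. Seated level, this point is 8 mm above bed_middle.
- phone_raised_end (a point): The place to press: on the screen, 62 mm from phone_top towards the propped-up (-x) end, 12 mm short of that end; axes as of the phone. It starts about 21 mm above the bed and is 8 mm above it when the phone is seated level.
- lift_pin (a joint): Round-topped steel lift-out pin, 16 mm across, under the phone 50 mm right (-y of lamp_box) of bed_middle. 0 = raised, standing 12 mm out of the bed (start); 0.012 m = pressed flush with the bed. It slides stiffly: about 5 N pushes it down (about 4 N at phone_raised_end), and it stays where it is left, with no spring.
- hood (a joint): Angle of the white hood, 180 mm wide and 112 mm deep, hinged along its rear edge: 0 = shut (start), growing as its front edge rises, rad; range 0 to 1.2. A hinge spring and its weight pull it shut when let go: at the handle about 4 N at the start and 9 N at 0.75 rad are needed.
- hood_hinge (a point): Middle of the hood's hinge line, 45 mm above the worktop; the line runs along y of lamp_box. Axes as of lamp_box, fixed.
- hood_handle (a point): Middle of the hood's handle: a round steel bar 10 mm thick, 90 mm long, parallel to the hinge (along y of lamp_box), carried by a post at each end, 31 mm free under it; it stands over the hood's front edge. With the hood shut the bar's centre is 108 mm in front of the hinge and 98 mm above the worktop. Axes turn with the hood.
- hood_pointer (a point): Point on the hood's pointer fin, a dark steel fin 4 mm thick that sticks out of the hood's left side, 100 mm from the hinge line and 104 mm left of hood_hinge. Axes turn with the hood.
- index_mark (a point): Point on the fin of the index clamp, a dark steel fin 4 mm thick, 34 mm long, on a small clamp block with a black screw that rides on the steel quadrant arc left of the hood; 100 mm from the hinge line, in the same plane as hood_pointer: the two points coincide when the hood stands at the set angle.
- index_clamp (a joint): Angle at which the index clamp is set (0.40 to 0.75 rad), measured like the angle of the hood: the hood is at the mark when joint hood equals this. It is held by friction and must not be shifted.
- meter: Orange-edged multimeter lying on the worktop to the right, 142 x 69 x 42 mm; origin at the centre of its underside. Bystander.
- bottle: Small white bottle with a red cap, 46 mm across, 100 mm tall, to the left; origin at the centre of its underside. Bystander.
- cutters: Side cutters with orange handles lying to the left, 40 x 122 x 10 mm; origin at the centre of the underside. Bystander.
- reel: Reel of solder, 60 mm across, 28 mm tall, to the right; origin at the centre of its underside. Bystander.

How it is judged (in metres and radians):
On the way, in this order (a step that is already met when the one before it is completed fails the run):
1. the phone lies level in its bed, let go, with the hood still shut (angle between phone_top's own z axis and vertical below 0.025 rad and value of joint lift_pin above 0.009 m and contact force between the fingers and phone below 0.3 N and value of joint hood below 0.08 rad), for 0.2 s.
2. the hood is lifted by its handle to the index mark (distance between hood_pointer and index_mark below 0.008 m and contact force between the fingers and hood above 2 N), for 0.2 s.
At the end, for the whole second after the job is handed in: The gripper still holds the hood steady (under 0.08 rad/s), its pointer within 8 mm (4.5 degrees) of the index mark, not propped; the phone is in its bed, level within 0.025 rad, pin pressed at least 9 of 12 mm; the index clamp has shifted under 6 mm (all of step 2 and velocity of joint hood between -0.08 and 0.08 rad/s and contact force between phone and hood below 0.3 N and angle between phone_top's own z axis and vertical below 0.025 rad and value of joint lift_pin above 0.009 m and distance between phone_top and bed_middle below 0.013 m and distance of index_mark from where it was at the start of the episode below 0.006 m); the arm keeps its last pose, push and grip.
It fails at once if the phone is pressed hard enough to crack its screen (over 50 N) (contact force between the fingers and phone above 50 N).
It fails at once if the index clamp is shifted by 6 mm or more (distance of index_mark from where it was at the start of the episode above 0.006 m).
It fails at once if a thing standing around is moved by more than 20 mm (distance of any of meter, bottle, cutters, reel from where it was at the start of the episode above 0.02 m).
It also fails if it takes over 45 s, if anything falls off the work surface, if the arm or the gripper's body presses on something with over 40 N, if the wrist force passes 120 N, or if a joint passes its speed limit or range.

### The arm

A 6-joint arm with a two-finger parallel gripper is mounted at the origin on a cart in front of the work surface, level with it; the furniture and walls round the work are solid. World frame = base frame: x ahead of the robot, y to its left, z up, the work surface at z = 0. Lengths are in mm, angles in rad, forces in N, time in s.
With the tool pointing down it reaches from about 275 to 750 mm from the base axis. Payload 10.2 kg.
Tool frame: the origin (TCP) lies where the fingers leave the gripper's body, on its centre line; the fingertips stand 73 mm ahead of it and the grasp point (between the pads) lies 54 mm ahead of it; z points along the fingers, y is the line along which they close (so a half turn about z gives the same grasp; the last joint's range is limited). The gripper opens to 85 mm and grips with 20 to 120 N. Pads are 22 mm wide; open, the fingers measure 114 mm over their backs; the gripper's body (76 mm by 85 mm) begins 54 mm behind the grasp point. The pads swing forward as they close: fully open they stand 13 mm farther back than shut.
Start: joints at [0.939, 0.313, 1.498, -0, 1.331, -0.223], TCP at [208.705, 481.74, 303.894] pointing down, gripper open.
Joint ranges: [-2.94, 2.94], [-0.97, 2.17], [0.19, 2.56], [-1.23, 4.37], [0.02, 3.11], [-2.88, 2.88]. Speed limits (rad/s): [2.39, 2.39, 3.01, 3.14, 3.14, 3.14].

### API

Orientations are given as a unit quaternion [w, x, y, z].
In Python, from rig import ctrl gives the robot as it stands.
- The arm moves only by the shell command python3 -m creep 'ROWS' [OPENING] [FORCE]. ROWS is JSON, a list that holds one entry, the list of rows, each a list of 6 numbers: the shift along the world's x, y, z in units of 25 mm (1.0 is 25 mm), then the turn, a rotation vector about the world's x, y, z in units of 5 degrees (1.0 is 5 degrees). In form: [[[x, y, z, ax, ay, az], ...]]. A call has 1 to 20 rows; each row is the pose to reach, as a shift and turn from the pose commanded when the call began; what a row does not reach only later rows make up. A row lasts 1/12 s, in which the tool goes at most 41.7 mm and 7.16 degrees, less where a joint would pass 70% of its speed; a pose out of reach is approached as far as the arm can. A call with a gripper value outside its range is refused whole. OPENING is the finger opening in mm, from 0 to 85.4, set as the call begins (- or left out, the last holds). The fingers move at their own pace and stop on an object; FORCE is the grip in N (left out, the last holds). Time passes only in rows, so rows that repeat a pose let the fingers close. It gives the time, the measured TCP pose, the force, the opening and the grip force at its end, in the units of the state.
- ctrl.sense(): the state, without advancing time (a new reading comes with each control period).
- ctrl.capture(name): name is "scene" or "side" or "wrist"; returns a dict with "image" (480x640x3 uint8, red, green, blue), "fx", "fy", "cx", "cy" (pixels), "R" (3x3) and "t" (3): a world point X has camera coordinates R X + t. Camera axes: x right, y down, z forward; pixel columns grow to the right and rows downward; lengths in mm; the calibration is good to about 2 mm. A picture is of the moment at which its call begins. There is no depth.
- ctrl.finish_job(): hands the job in; it is judged then, once.
The state is a dict: "time_s": time; "joints": joint angles; "dq": joint speeds; "tau": joint torques, N m; "eef_pos": TCP position; "ee_rot": TCP orientation; "force": force on the tool from outside, world axes, zero at the start; "wrist_torque": the same for the moment, N m; "grip_width": opening from 0.0 (shut) to 1.0 (fully open); "grip_force": force on a finger pad.
Only numpy, scipy, OpenCV 4.12 (cv2) and the standard library are available. Lean on these libraries where they do the work, as an engineer would, in place of code of your own. Each camera call takes 0.05 s, during which the arm holds its last target. There are 200 camera calls.

## Working session

There is one attempt and no reset: what is moved stays moved. The work goes in short steps, Python scripts to look and compute and a shell command to move; the robot and the scene stay as the last step left them, time stands still between calls to the robot, and variables do not carry over. Pictures are saved under pics/ and viewed, at most 10 in all, crops included, and the job is handed in when it is done.

```bash
mkdir -p pics; ls; cat > h.py <<'E'
import numpy as np, cv2, json
from rig import ctrl
def snap(cam, name):
    c=ctrl.capture(cam); cv2.imwrite(f'pics/{name}.png', c['image'][:,:,::-1])
    json.dump({k:np.asarray(c[k]).tolist() for k in('fx','fy','cx','cy','R','t')}, open(f'pics/{name}.json','w'))
def cal(name):
    c=json.load(open(f'pics/{name}.json')); 
    K=np.array([[c['fx'],0,c['cx']],[0,c['fy'],c['cy']],[0,0,1]]); return K,np.array(c['R']),np.array(c['t'])
def tri(*obs):  # (name,u,v)
    A=[];b=[]
    for n,u,v in obs:
        K,R,t=cal(n); d=R.T@np.linalg.inv(K)@[u,v,1]; d/=np.linalg.norm(d); o=-R.T@t
        P=np.eye(3)-np.outer(d,d); A.append(P); b.append(P@o)
    X=np.linalg.lstsq(np.vstack(A),np.hstack(b),rcond=None)[0]
    return X, np.linalg.norm(np.vstack(A)@X-np.hstack(b))
def onz(n,u,v,z):
    K,R,t=cal(n); d=R.T@np.linalg.inv(K)@[u,v,1]; o=-R.T@t; return o+d*(z-o[2])/d[2]
def proj(n,X):
    K,R,t=cal(n); p=K@(R@np.asarray(X,float)+t); return p[:2]/p[2]
E
python3 - <<'E'
from h import *
for c in('scene','side'): snap(c,c+'0'); K,R,t=cal(c+'0'); print(c,-R.T@t,R[2])
s=ctrl.sense(); print(s['time_s'],s['eef_pos'],s['ee_rot'],s['force'])
E
```

```text
pics
scene [  81.46582294 -759.46095626  904.75179884] [ 0.39838951  0.59785377 -0.69559806]
side [ 474.44298199 1022.61176396  730.66390412] [ 0.0705084  -0.85837264 -0.50815842]
0.1 [208.60461567 481.61418717 303.38463727] [-2.58607968e-04  2.02971870e-01  9.79184383e-01 -5.44458792e-04] [ 0.00649432  0.34021533 -0.25156266]
```

View pics/scene0.png

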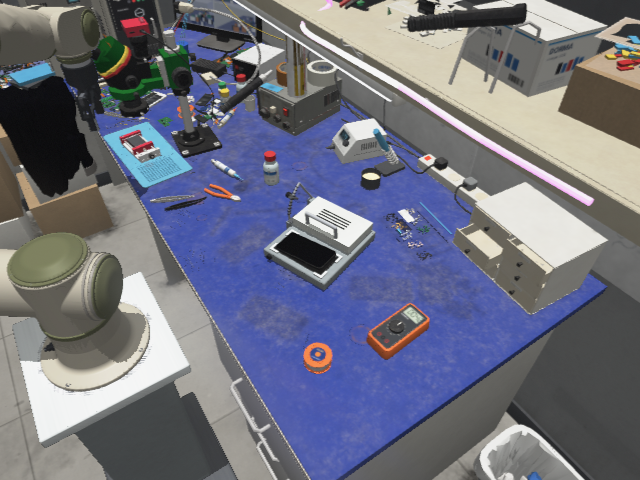

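View pics/side0.png

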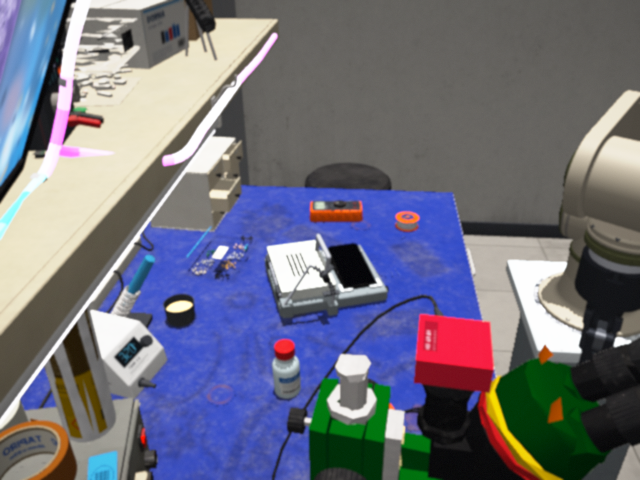

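Scene: the box is around (320,240), with the phone at (305,253) and the handle at (322,222). Side: the box is around (325,275), with the handle at about (325,258). I'll enlarge both.

```bash
python3 - <<'E'
import cv2,numpy as np
a=cv2.imread('pics/scene0.png')[170:295,255:385]; b=cv2.imread('pics/side0.png')[225:325,260:390]
a=cv2.resize(a,(650,625),interpolation=cv2.INTER_CUBIC)[:600]; b=cv2.resize(b,(780,600),interpolation=cv2.INTER_CUBIC)
cv2.imwrite('pics/sc.png',a);cv2.imwrite('pics/sd.png',b)
E
```

```text
(no output)
```

View pics/sc.png

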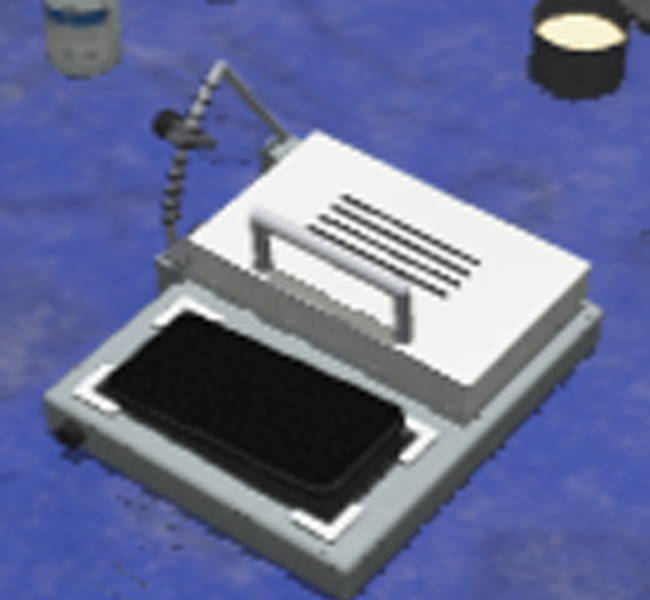

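View pics/sd.png

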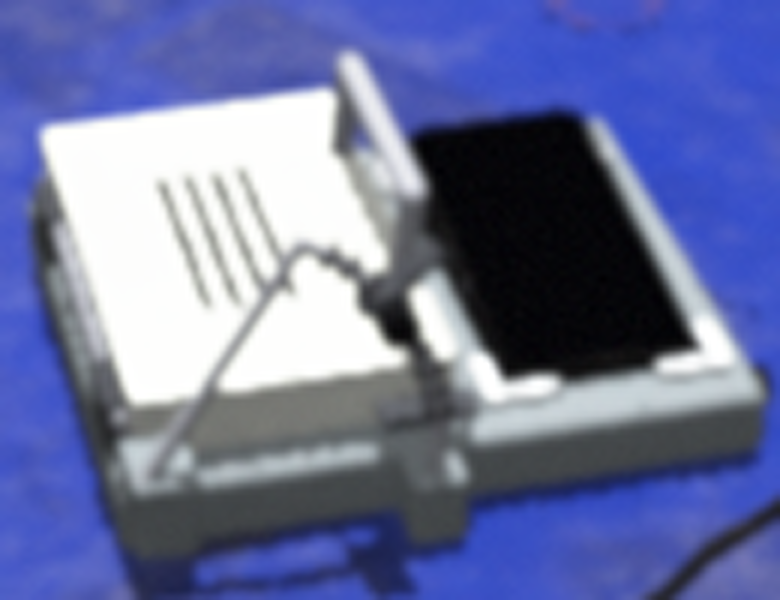

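Crop reading, scene: handle bar from (256,217) to (404,292), and phone corners at (100,388), (185,312), (402,412) and (325,487). The black clamp screw is at (165,125), with the fin running to (212,143). Side: bar from (412,188) to (350,60), phone corners at (692,345), (500,370), (420,135) and (580,113), and the screw at (395,320).

```bash
python3 - <<'E'
from h import *
S=lambda x,y:('scene0',255+x/5,170+y/5)
D=lambda x,y:('side0',260+x/6,225+y/6)
for n,a,b in [('handleL',(256,217),(412,188)),('handleR',(404,292),(350,60)),('phLF',(100,388),(692,345)),('phLB',(185,312),(500,370)),('phRB',(402,412),(420,135)),('phRF',(325,487),(580,113)),('screw',(165,125),(395,320)),('hoodLF',(190,240),(392,362)),('hoodLB',(318,132),(125,405)),('hoodRB',(590,268),(45,130)),('hoodRF',(465,390),(330,95))]:
    X,r=tri(S(*a),D(*b)); print(n,X.round(1),round(r,1))
E
```

```text
handleL [558.2  18.7  99.6] 0.0
handleR [588.6 -68.2  99.3] 0.9
phLF [459.7  13.2  35.7] 0.3
phLB [525.2  36.2  37. ] 1.7
phRB [566.7 -97.7  51.3] 3.0
phRF [ 507.1 -118.4   51.5] 3.3
screw [556.2 104.1 102.7] 0.8
hoodLF [553.9  65.9  56. ] 11.3
hoodLB [647.6  97.7  60.2] 0.8
hoodRB [704.2 -73.6  60.8] 0.7
hoodRF [ 599.6 -108.6   59.6] 0.7
```

The heights agree with the text: bar top about 100, phone rising from 36 to 51, hood top about 60. Yaw is about 0.335 rad, and the place to press is about (534,-99,51). I'm going above it with the fingers shut and the tool y along the box's x.

```bash
python3 -m creep '[[[6,-11.6,1,0,0,-4.7],[13,-23.2,1,0,0,-9.5],[13,-23.2,1,0,0,-9.5],[13,-23.2,1,0,0,-9.5],[13,-23.2,1,0,0,-9.5],[13,-23.2,1,0,0,-9.5],[13,-23.2,1,0,0,-9.5],[13,-23.2,1,0,0,-9.5],[13,-23.2,1,0,0,-9.5],[13,-23.2,1,0,0,-9.5],[13,-23.2,1,0,0,-9.5],[13,-23.2,1,0,0,-9.5],[13,-23.2,1,0,0,-9.5],[13,-23.2,1,0,0,-9.5],[13,-23.2,1,0,0,-9.5],[13,-23.2,1,0,0,-9.5],[13,-23.2,1,0,0,-9.5],[13,-23.2,1,0,0,-9.5],[13,-23.2,1,0,0,-9.5],[13,-23.2,1,0,0,-9.5]]]' 0 40
python3 - <<'E'
from h import *
snap('wrist','w0'); s=ctrl.sense(); print(s['eef_pos'],s['ee_rot'],s['joints'])
K,R,t=cal('w0'); print(-R.T@t,R[2])
E
```

```text
time_s: 1.77
eef_pos: [533.3, -97.2, 328.9]
ee_rot: [-0.0, 0.58, 0.815, 0.0]
force: [-0.1, -0.2, 0.2]
grip_width: -0.002
grip_force: 0.0
[533.35130833 -97.08103993 329.14771683] [3.91501293e-05 5.79550508e-01 8.14936318e-01 6.72334063e-05] [-3.96299810e-01  3.33960668e-01  1.40272533e+00  1.15527658e-04
  1.40480068e+00 -7.30761185e-01]
[511.1022344  -34.46081292 399.09199117] [ 0.08667762 -0.2483487  -0.9647849 ]
```

View pics/w0.png

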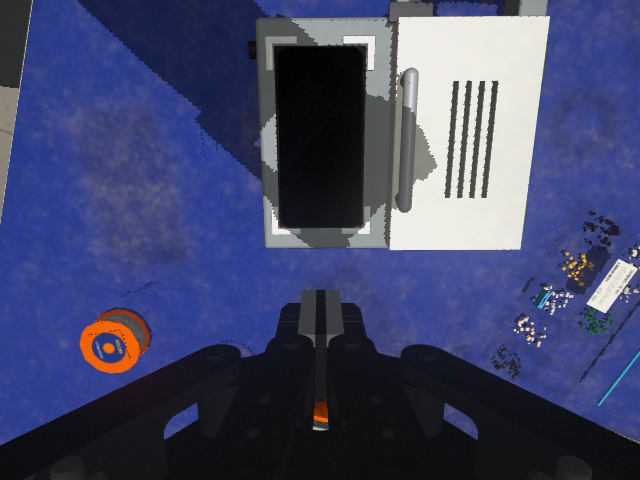

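The wrist view shows the phone's raised end between (279,228) and (365,228) and its low end between (276,45) and (364,45). The bar runs from (411,73) to (404,208), and the shut fingertips are at (321,292). I'm combining this with the fixed views.

```bash
python3 - <<'E'
from h import *
S=lambda x,y:('scene0',255+x/5,170+y/5)
D=lambda x,y:('side0',260+x/6,225+y/6)
L,R=[tri(S(*a),D(*b),('w0',*c)) for a,b,c in [((256,217),(412,188),(411,70)),((404,292),(350,60),(404,211))]]
print(L,R)
for z,u,v in[(98,411,70),(98,404,211),(51.5,279,228),(51.5,365,228),(38,276,45),(38,364,45)]: print(onz('w0',u,v,z).round(1))
RF=onz('w0',279,228,51.5);RB=onz('w0',365,228,51.5);LF=onz('w0',276,45,38);LB=onz('w0',364,45,38)
m=(RF+RB)/2; l=(LF+LB)/2; print('raised', m+(l-m)*12/148, np.linalg.norm(l-m), np.arctan2(-(l-m)[0],(l-m)[1]))
print(tri(S(402,412),D(420,135),('w0',365,228)),tri(S(325,487),D(580,113),('w0',279,228)))
E
```

```text
(array([557.6680274,  20.244651 ,  99.8188142]), np.float64(2.593850468592311)) (array([588.53482769, -68.87713838,  99.39462436]), np.float64(1.215224662623786))
[556.7  22.1  98. ]
[589.  -69.6  98. ]
[ 504.6 -124.2   51.5]
[574.8 -99.9  51.5]
[456.4  15.2  38. ]
[523.1  38.3  38. ]
raised [ 535.6269279  -100.83102665   50.40540541] 148.14564870056142 0.34509265337841455
(array([569.41630022, -98.50067007,  51.5208464 ]), np.float64(7.320534185667573)) (array([ 505.94292239, -121.28243294,   52.31317367]), np.float64(5.426592818337533))
```

```bash
python3 -m creep '[[[0.1,-0.1,-1.5,0,0,0],[0.1,-0.1,-3,0,0,0],[0.1,-0.1,-4.5,0,0,0],[0.1,-0.1,-6,0,0,0],[0.1,-0.1,-7,0,0,0],[0.1,-0.1,-7.6,0,0,0],[0.1,-0.1,-7.6,0,0,0],[0.1,-0.1,-7.6,0,0,0]]]'
python3 -m creep '[[[0,0,-0.1,0,0,0],[0,0,-0.2,0,0,0],[0,0,-0.3,0,0,0],[0,0,-0.4,0,0,0],[0,0,-0.5,0,0,0],[0,0,-0.6,0,0,0],[0,0,-0.7,0,0,0],[0,0,-0.7,0,0,0]]]'
```

```text
time_s: 2.48
eef_pos: [536.2, -100.0, 139.3]
ee_rot: [-0.0, 0.58, 0.815, -0.0]
force: [1.5, -0.3, 0.1]
grip_width: 0.0
grip_force: 0.0
time_s: 3.15
eef_pos: [536.3, -100.9, 121.3]
ee_rot: [0.0, 0.58, 0.814, -0.0]
force: [-0.6, -0.0, 2.9]
grip_width: 0.002
grip_force: 1.0
```

```bash
python3 -m creep '[[[0,0,-0.07,0,0,0],[0,0,-0.14,0,0,0],[0,0,-0.21,0,0,0],[0,0,-0.28,0,0,0],[0,0,-0.35,0,0,0],[0,0,-0.35,0,0,0]]]'
python3 -m creep '[[[0,0,-0.04,0,0,0],[0,0,-0.08,0,0,0],[0,0,-0.12,0,0,0],[0,0,-0.12,0,0,0]]]'
```

```text
time_s: 3.65
eef_pos: [536.3, -100.9, 112.4]
ee_rot: [0.0, 0.58, 0.814, -0.0]
force: [0.9, -1.7, 1.9]
grip_width: 0.003
grip_force: 1.2
time_s: 3.98
eef_pos: [536.4, -100.9, 110.3]
ee_rot: [0.0, 0.58, 0.815, -0.0]
force: [-2.1, -1.9, 11.0]
grip_width: -0.005
grip_force: 5.4
```

Force rose to 11 N at the seated height. Next: lift off, go above the handle with the fingers open, and look.

```bash
python3 -m creep '[[[0,0,1,0,0,0],[0,0,2.5,0,0,0],[0,0,4,0,0,0],[0.4,1,5.5,0,0,0],[1,2,6.4,0,0,0],[1.5,3.1,6.4,0,0,0],[1.5,3.1,6.4,0,0,0],[1.5,3.1,6.4,0,0,0],[1.5,3.1,6.4,0,0,0]]]' 85
python3 - <<'E'
from h import *
for c in('scene','side','wrist'): snap(c,c+'1')
a=cv2.imread('pics/scene1.png')[170:295,255:385]; b=cv2.imread('pics/side1.png')[225:325,260:390]
a=cv2.resize(a,(390,375),interpolation=cv2.INTER_CUBIC); b=cv2.resize(b,(390,300),interpolation=cv2.INTER_CUBIC)
cv2.imwrite('pics/c1.png',np.hstack([a[:300],b]))
E
```

```text
time_s: 4.73
eef_pos: [573.1, -23.3, 268.5]
ee_rot: [-0.001, 0.58, 0.815, -0.0]
force: [0.4, -0.7, -1.5]
grip_width: 0.997
grip_force: 0.0
```

View pics/wrist1.png

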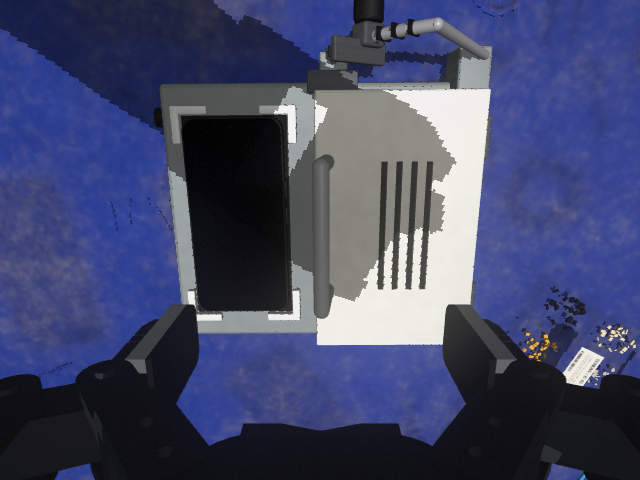

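The phone now lies within its four kerbs, with corners at (182,116), (287,116), (292,311) and (198,311). The bar runs along column 321, rows 160–315. The pointer fin is near (332,80) and the clamp fin near (356,49). One composite enlargement will give the fins.

```bash
python3 - <<'E'
from h import *
w=cv2.imread('pics/wrist1.png')[0:100,290:500]; b=cv2.imread('pics/side1.png')[255:315,300:350]; a=cv2.imread('pics/scene1.png')[175:235,280:330]
w=cv2.resize(w,(525,250),interpolation=cv2.INTER_CUBIC); w=cv2.copyMakeBorder(w,0,0,0,275,cv2.BORDER_CONSTANT)
f=lambda i:cv2.resize(i,(290,348),interpolation=cv2.INTER_CUBIC)
ab=cv2.copyMakeBorder(np.hstack([f(a),f(b)]),0,0,0,220,cv2.BORDER_CONSTANT)
cv2.imwrite('pics/fins.png',np.vstack([w,ab]))
print([onz('wrist1',u,v,38).round(1).tolist() for u,v in[(182,116),(287,116),(292,311),(198,311)]])
print([onz('wrist1',u,v,98).round(1).tolist() for u,v in[(321,158),(321,317)]])
E
```

```text
[[456.8, 15.6, 38.0], [526.1, 39.5, 38.0], [574.9, -99.9, 38.0], [504.6, -124.1, 38.0]]
[[556.5, 23.7, 98.0], [588.9, -70.2, 98.0]]
```

View pics/fins.png

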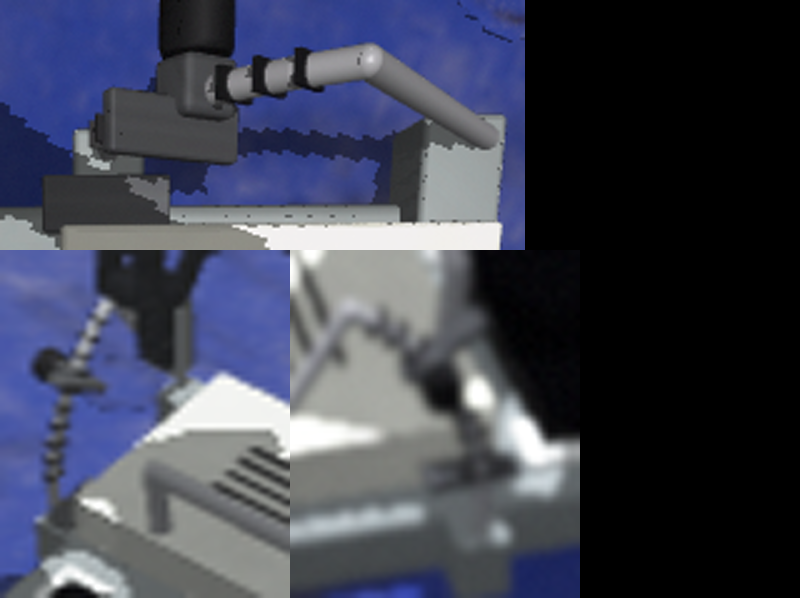

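```bash
python3 - <<'E'
from h import *
ya=.337; ex=np.array([np.cos(ya),np.sin(ya),0]); ey=np.array([-ex[1],ex[0],0]); ez=np.array([0,0,1.])
H=np.array([572.7,-23.4,45])+108*ex; print(H)
P=lambda th,r=100:H+104*ey+r*(-np.cos(th)*ex+np.sin(th)*ez)
for th in[0,.5,.55,.6,.65,.7]:
    print(th,[[proj(n,P(th,r)).round(1).tolist() for r in(83,100,117)] for n in('wrist1','scene1','side1')])
for th in (.5,.55,.6,.65,.7): 
    p=lambda a:H+120.3*(-np.cos(a)*ex+np.sin(a)*ez)
    a0=np.arctan2(53,108); print(th,(p(a0+th)-p(a0)).round(1))
E
```

```text
[674.62509535  12.31099182  45.        ]
0 [[[357.8, 69.1], [332.1, 69.3], [306.5, 69.4]], [[294.9, 214.9], [290.9, 218.2], [286.9, 221.6]], [[324.3, 296.2], [332.4, 294.9], [340.6, 293.7]]]
0.5 [[[381.7, 59.2], [356.7, 56.9], [329.9, 54.5]], [[296.9, 201.7], [293.2, 202.2], [289.4, 202.7]], [[319.2, 280.6], [326.5, 276.1], [333.8, 271.5]]]
0.55 [[[386.3, 58.1], [362.0, 55.6], [335.7, 52.8]], [[297.3, 200.2], [293.7, 200.4], [290.1, 200.7]], [[318.1, 279.2], [325.2, 274.4], [332.3, 269.6]]]
0.6 [[[391.4, 57.0], [367.9, 54.2], [342.3, 51.0]], [[297.8, 198.8], [294.3, 198.7], [290.8, 198.6]], [[317.0, 277.9], [323.9, 272.8], [330.8, 267.7]]]
0.65 [[[396.8, 56.0], [374.3, 52.8], [349.7, 49.2]], [[298.4, 197.3], [295.0, 196.9], [291.5, 196.5]], [[315.7, 276.7], [322.4, 271.3], [329.1, 266.0]]]
0.7 [[[402.7, 54.9], [381.4, 51.4], [357.8, 47.4]], [[298.9, 195.9], [295.7, 195.2], [292.4, 194.4]], [[314.4, 275.5], [320.8, 269.9], [327.3, 264.2]]]
0.5 [36.5 12.8 45.3]
0.55 [41.2 14.4 48.6]
0.6 [46.  16.1 51.7]
0.65 [51.1 17.9 54.6]
0.7 [56.2 19.7 57.1]
```

The pointer model matches the image columns 307–358 at angle 0, so the hinge frame is good. The clamp fin at columns 332–385 gives about 0.525 rad. The phone measures 148 x 74 at z=38, both ends alike, so it is level. Now the bar.

```bash
python3 -m creep '[[[0,0,-1.3,0,0,0],[0,0,-2.6,0,0,0],[0,0,-3.6,0,0,0],[0,0,-4.3,0,0,0],[0,0,-4.72,0,0,0],[0,0,-4.72,0,0,0],[0,0,-4.72,0,0,0]]]' 60
python3 -m creep '[[[0,0,0,0,0,0],[0,0,0,0,0,0],[0,0,0,0,0,0],[0,0,0,0,0,0],[0,0,0,0,0,0],[0,0,0,0,0,0],[0,0,0,0,0,0],[0,0,0,0,0,0]]]' 0 60
```

```text
time_s: 5.47
eef_pos: [573.9, -23.7, 152.1]
ee_rot: [0.0, 0.58, 0.814, 0.0]
force: [0.4, 0.8, 1.0]
grip_width: 0.7
grip_force: 0.0
time_s: 6.13
eef_pos: [573.1, -23.6, 152.3]
ee_rot: [-0.001, 0.58, 0.815, -0.001]
force: [-6.8, -2.4, 6.3]
grip_width: 0.094
grip_force: 58.5
```

```bash
python3 -m creep '[[[0.1,0.04,0.21,0,0,0],[0.22,0.08,0.42,0,0,0],[0.35,0.12,0.62,0,0,0],[0.48,0.17,0.82,0,0,0],[0.62,0.22,1.0,0,0,0],[0.77,0.27,1.18,0,0,0],[0.93,0.33,1.35,0,0,0],[1.1,0.39,1.52,0,0,0],[1.28,0.45,1.67,0,0,0],[1.46,0.51,1.81,0,0,0],[1.55,0.54,1.88,0,0,0],[1.55,0.54,1.88,0,0,0],[1.55,0.54,1.88,0,0,0],[1.55,0.54,1.88,0,0,0]]]'
python3 - <<'E'
from h import *
for c in('scene','side','wrist'): snap(c,c+'2')
w=cv2.imread('pics/wrist2.png'); b=cv2.imread('pics/side2.png')[245:315,290:360]
cv2.imwrite('pics/f2.png',np.hstack([cv2.resize(w[0:240,200:440],(400,400),interpolation=cv2.INTER_CUBIC),cv2.resize(b,(400,400),interpolation=cv2.INTER_CUBIC)]))
E
```

```text
time_s: 7.3
eef_pos: [610.1, -10.6, 199.8]
ee_rot: [-0.003, 0.58, 0.815, -0.003]
force: [-22.4, -5.3, 16.0]
grip_width: 0.094
grip_force: 59.3
```

View pics/f2.png

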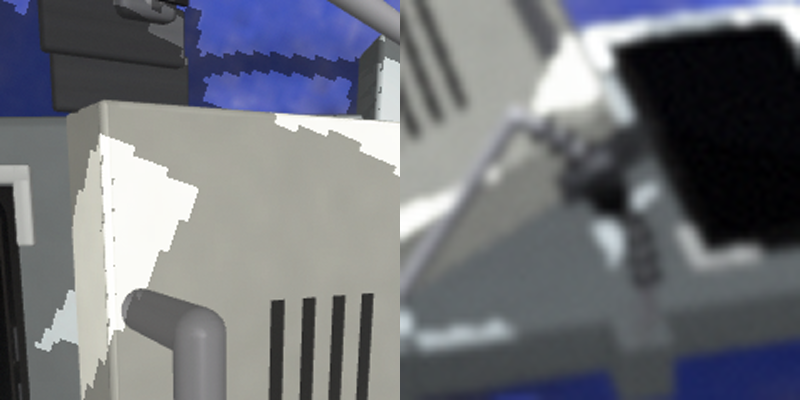

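In the left crop the clamp fin is at columns 40–187 and the pointer fin at 52–187 just beneath it, so they nearly coincide. I'll put numbers on it with the model.

```bash
python3 - <<'E'
from h import *
ya=.337; ex=np.array([np.cos(ya),np.sin(ya),0]); ey=np.array([-ex[1],ex[0],0]); ez=np.array([0,0,1.])
H=np.array([674.6,12.3,45])
P=lambda th,r,y,n=2:H+y*ey+r*(-np.cos(th)*ex+np.sin(th)*ez)+n*(np.sin(th)*ex+np.cos(th)*ez)
for th in[.4,.45,.5,.55,.6,.65]:
    print(th,[[y]+[proj('wrist2',P(th,r,y)).round(1).tolist() for r in(117,83)] for y in(92,104,116)])
E
```

```text
0.4 [[92, [225.8, 62.4], [305.6, 66.7]], [104, [223.8, 29.3], [305.3, 36.1]], [116, [221.8, -5.1], [304.9, 4.4]]]
0.45 [[92, [229.1, 60.2], [309.6, 65.4]], [104, [227.2, 26.0], [309.2, 34.1]], [116, [225.1, -9.6], [308.9, 1.6]]]
0.5 [[92, [233.5, 57.9], [314.1, 64.1]], [104, [231.5, 22.6], [313.8, 32.1]], [116, [229.5, -14.3], [313.6, -1.1]]]
0.55 [[92, [238.9, 55.6], [319.3, 62.7]], [104, [237.0, 19.0], [319.1, 30.0]], [116, [235.0, -19.2], [319.0, -3.9]]]
0.6 [[92, [245.4, 53.2], [325.1, 61.3]], [104, [243.6, 15.3], [325.1, 28.0]], [116, [241.7, -24.3], [325.0, -6.8]]]
0.65 [[92, [253.2, 50.7], [331.6, 60.0]], [104, [251.5, 11.5], [331.7, 25.9]], [116, [249.7, -29.5], [331.8, -9.6]]]
```

```bash
python3 - <<'E'
from h import *
w=cv2.imread('pics/wrist2.png')[0:80,210:330]
w=np.clip(w.astype(float)*1.8,0,255).astype('uint8')
cv2.imwrite('pics/f3.png',cv2.resize(w,(780,520),interpolation=cv2.INTER_CUBIC))
E
```

```text
(no output)
```

View pics/f3.png

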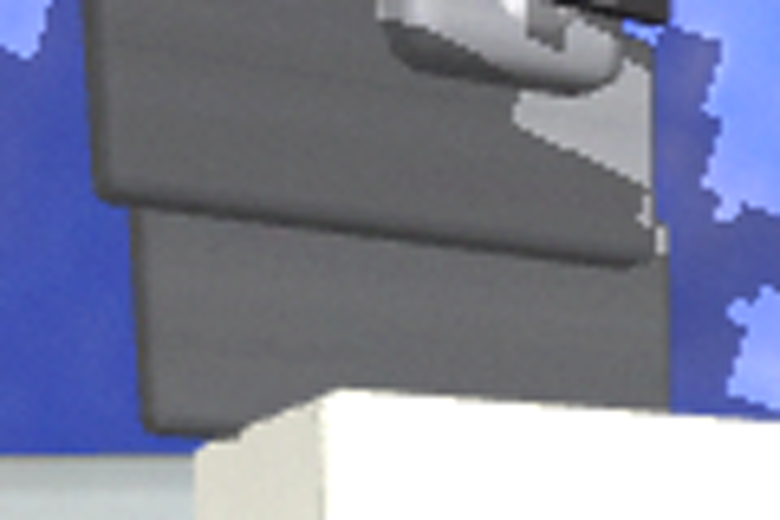

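```bash
python3 - <<'E'
from h import *
from scipy.optimize import least_squares as LS
ya=.337; ex=np.array([np.cos(ya),np.sin(ya),0]); ey=np.array([-ex[1],ex[0],0]); ez=np.array([0,0,1.])
H=np.array([674.6,12.3,45])
P=lambda th,r,y,n:H+y*ey+r*(-np.cos(th)*ex+np.sin(th)*ez)+n*(np.sin(th)*ex+np.cos(th)*ez)
for n in('wrist1','wrist2'):
    K,R,t=cal(n); print(n,-R.T@t)
c=[('wrist1',332.4,60.5,1),('wrist1',384.8,65,-1),('wrist2',225.1,30,1),('wrist2',310.3,39.7,-1)]
for nf in(0,2,None):
    f=lambda p:np.hstack([proj(n,P(p[0],p[2]+17*s,p[1],p[3] if nf is None else nf))-[u,v] for n,u,v,s in c])
    s=LS(f,[.5,104,100,2]); print('clamp',nf,s.x.round(3),f(s.x).round(1))
A=tri(('wrist1',332.4,60.5),('wrist2',225.1,30)); B=tri(('wrist1',384.8,65),('wrist2',310.3,39.7))
for X,e in(A,B): d=X-H; print(X.round(1),e.round(2),'box',(d@ex).round(1),(d@ey).round(1),d[2].round(1))
d=A[0]-B[0]; print(np.linalg.norm(d),np.arctan2(d[2],-d@ex))
for th in np.arange(.4,.62,.02):
  print(round(th,2),proj('wrist2',P(th,117,103,2)).round(1),proj('wrist2',P(th,83,103,2)).round(1))
E
```

```text
wrist1 [551.25441551  38.77800056 339.00742189]
wrist2 [588.50970446  52.27546928 269.98436006]
clamp 0 [  0.605  99.169 106.185   2.   ] [ 0.8 -0.4 -1.5  0.5  0.8 -0.8 -0.6  0.8]
clamp 2 [  0.588  99.146 106.242   2.   ] [ 0.5 -0.3 -1.1  0.4  0.4 -0.6 -0.2  0.6]
clamp None [  0.557  99.124 106.206   5.387] [-0.1 -0.2 -0.4  0.3 -0.2 -0.3  0.5  0.3]
[545.9  72.1 114.7] 0.01 box -101.7 99.0 69.7
[573.   81.5  98.8] 0.09 box -73.0 98.9 53.8
32.82554549197627 0.5073935842503898
0.4 [224.   32.1] [305.3  38.7]
0.42 [225.2  30.8] [306.8  37.9]
0.44 [226.6  29.5] [308.4  37.2]
0.46 [228.1  28.2] [310.1  36.4]
0.48 [229.8  26.9] [311.9  35.6]
0.5 [231.7  25.6] [313.9  34.8]
0.52 [233.7  24.2] [315.9  34. ]
0.54 [235.9  22.8] [318.   33.2]
0.56 [238.4  21.4] [320.3  32.4]
0.58 [241.  20.] [322.6  31.6]
0.6 [243.8  18.5] [325.1  30.8]
```

The clamp fin occludes the pointer and triangulates about 8 mm higher, giving 0.56–0.6 rad. That agrees with the screw at 0.615. I'm raising a little more in small steps and watching the force for contact.

```bash
python3 -m creep '[[[0.05,0.02,0.03,0,0,0],[0.09,0.03,0.06,0,0,0],[0.13,0.045,0.09,0,0,0],[0.17,0.06,0.115,0,0,0],[0.17,0.06,0.115,0,0,0],[0.17,0.06,0.115,0,0,0],[0.17,0.06,0.115,0,0,0]]]'
python3 - <<'E'
from h import *
snap('wrist','w3');snap('side','side3');snap('scene','scene3')
w=cv2.imread('pics/w3.png')[0:80,210:330]
w=np.clip(w.astype(float)*1.8,0,255).astype('uint8'); w=cv2.resize(w,(480,320),interpolation=cv2.INTER_CUBIC)
b=cv2.resize(cv2.imread('pics/side3.png')[250:300,300:345],(288,320),interpolation=cv2.INTER_CUBIC); b=np.clip(b*1.5,0,255).astype('uint8')
a=cv2.resize(cv2.imread('pics/scene3.png')[180:230,275:325],(270,270),interpolation=cv2.INTER_CUBIC); a=np.clip(a*1.5,0,255).astype('uint8')
c=np.zeros((600,780,3),'uint8'); c[:320,:480]=w; c[:320,485:773]=b; c[325:595,:270]=a
cv2.imwrite('pics/f4.png',c)
E
```

```text
time_s: 8.03
eef_pos: [614.2, -9.2, 202.8]
ee_rot: [-0.003, 0.58, 0.815, -0.003]
force: [-22.5, -5.8, 18.5]
grip_width: 0.092
grip_force: 59.3
```

View pics/f4.png

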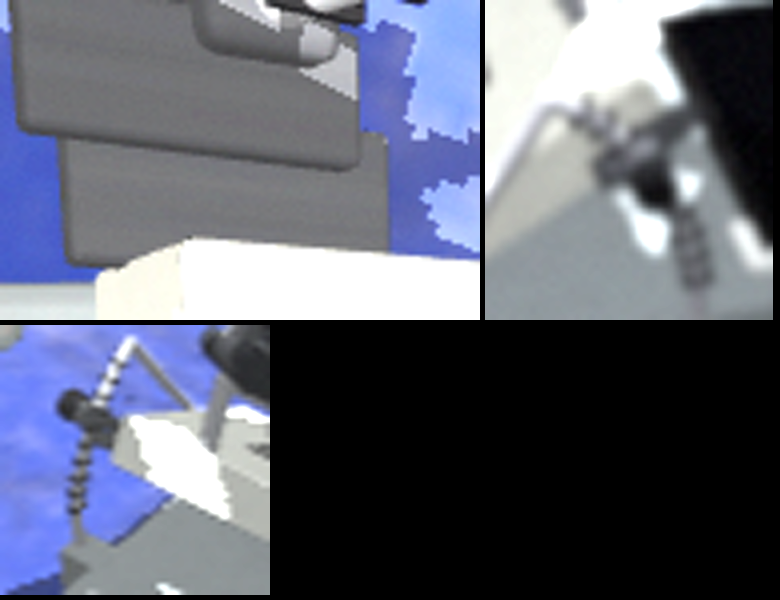

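The last picture shows the clamp fin from corner (18,130) to (360,165) and the pointer fin from (58,140) to (388,140), just below it. In the side crop the two form one continuous strip. Final combined fit:

```bash
python3 - <<'E'
from h import *
from scipy.optimize import least_squares as LS
ya=.337; ex=np.array([np.cos(ya),np.sin(ya),0]); ey=np.array([-ex[1],ex[0],0]); ez=np.array([0,0,1.])
H=np.array([674.6,12.3,45])
P=lambda th,r,y,n:H+y*ey+r*(-np.cos(th)*ex+np.sin(th)*ez)+n*(np.sin(th)*ex+np.cos(th)*ez)
c=[('wrist1',332.4,60.5,1),('wrist1',384.8,65,-1),('wrist2',225.1,30,1),('wrist2',310.3,39.7,-1),('w3',214.5,32.5,1),('w3',300,41.2,-1),('scene1',298,198.6,-1),('side1',334.5,267.4,1)]
for cc in(c,c[:6],c[2:]):
  for nf in(0,2,4,None):
    f=lambda p:np.hstack([proj(n,P(p[0],p[2]+17*s,p[1],p[3] if nf is None else nf))-[u,v] for n,u,v,s in cc])
    s=LS(f,[.5,104,100,2],loss='soft_l1'); print('clamp',len(cc),nf,s.x.round(3),round(s.cost,2))
for n,l,r in(('wrist2',231.1,312.8),('w3',224.5,307)):
    f=lambda p:[proj(n,P(p[0],p[1]+17,102,2))[0]-l,proj(n,P(p[0],p[1]-17,102,2))[0]-r]
    s=LS(f,[.5,100]); g=LS(lambda p:f([p[0],100]),[.5]); print('pointer',n,s.x,g.x)
print(ctrl.sense()['dq'])
E
```

```text
clamp 8 0 [  0.587  99.572 105.198   2.   ] 6.98
clamp 8 2 [  0.573  99.472 105.451   2.   ] 5.2
clamp 8 4 [  0.557  99.426 105.529   2.   ] 3.98
clamp 8 None [  0.529  99.458 105.334   6.788] 3.38
clamp 6 0 [  0.601  99.252 105.97    2.   ] 3.93
clamp 6 2 [  0.585  99.181 106.131   2.   ] 2.19
clamp 6 4 [  0.568  99.147 106.17    2.   ] 1.08
clamp 6 None [  0.551  99.146 106.095   5.873] 0.74
clamp 6 0 [  0.562 100.163 104.184   2.   ] 4.61
clamp 6 2 [  0.546 100.105 104.262   2.   ] 3.23
clamp 6 4 [  0.528 100.07  104.277   2.   ] 2.18
clamp 6 None [  0.495 100.068 104.121   7.536] 1.43
pointer wrist2 [ 0.4744966  99.39135242] [0.49046274]
pointer w3 [  0.58088385 102.34114482] [0.52937735]
[ 9.18330407e-04  8.16673442e-05 -1.68211135e-03 -7.17371774e-04
  5.49522181e-04 -7.25659616e-04]
```

```bash
python3 -m creep '[[[0,0,0,0,0,0],[0,0,0,0,0,0],[0,0,0,0,0,0],[0,0,0,0,0,0]]]'; python3 -c "
from rig import ctrl
print(ctrl.finish_job())"
```

```text
time_s: 8.52
eef_pos: [614.2, -9.2, 202.8]
ee_rot: [-0.003, 0.58, 0.815, -0.003]
force: [-23.2, -6.3, 15.9]
grip_width: 0.091
grip_force: 59.3
the job is handed in; nothing more can be done
None
```

I've handed the job in, but no verdict came back: the phone is pressed level in its bed, and the gripper holds the hood steady at about 0.55 rad against an index mark measured at 0.53–0.60 rad (allowance about 0.08 rad).

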